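# Balance a raw casting on the domed painting stand

### The job

Take the unpainted lotus casting out of the sloped drying rack and set it gently, upright, on the crown of the domed painting stand (not the flat-topped one), so that the edge of its pad hangs free all round for painting. Let go of it: it must stay balanced there by itself, nearly level and at rest. Do not shift the squeeze bottle or the small white pot that stand near the work.

Things in the scene. Friction and masses are not known exactly. Their poses are not given: they have to be found in the camera images.
- casting: White unpainted resin lotus candle holder, 68 x 112 x 77 mm, about 0.16 kg, lying in the sloped rack, bud end uphill. Origin: middle of the pad's flat underside; +z up out of the flower, square to the pad; y along its long side, bud at the -y end. Pad: oval, 69 mm (x) by 103 mm (y -49 to +55), 10 mm thick; petals to 55 mm. Centre of mass 23 mm above casting_balance.
- casting_balance (a point): Point on the casting's flat underside right under its centre of mass (0.9 mm in x, -1.5 mm in y from the casting's origin); axes as the casting's.
- casting_bud (a point): Middle of the casting's bud, a stem 14.4 mm thick, parallel to the casting's z, 52 to 76 mm above the pad's underside (this point at 64 mm; x 12.6 mm, y -37.5 mm from the casting's origin). The place to grip; beside it the petals reach up to 50 mm. Axes as the casting's.
- rack: Slatted wooden drying rack 136 x 126 mm and about 105 mm high, fixed. Origin: centre of its underside; its slope rises at 40 degrees towards its own +x, with a 14 mm lip along the low edge (at -x).
- dome: Domed painting stand of wood: a hemisphere of radius 65 mm on a straight foot (flange 140 mm across), 90 mm high, fixed. Origin: centre of its underside.
- dome_crown (a point): Highest point of the dome, 90 mm above the bench.
- flat_stand: Flat-topped wooden stand of the same height (90 mm), round top 116 mm across, on a narrower column, fixed. Origin: centre of its underside. Not used; dome and flat stand may change places.
- squeeze_bottle: Bystander: green squeeze bottle, 44 mm across, 142 mm high, loose, near the rack and stands. Origin: centre of its underside.
- pot: Bystander: small white paint pot, 54 mm across, 45 mm high, loose, near the rack and stands. Origin: centre of its underside.

How it is judged:
On the way:
1. the casting is held in the gripper, off the rack, with its underside above the height of the dome (contact force between casting and the fingers above 0.5 N and contact force between casting and rack below 0.05 N and height (world z) of casting_balance above 0.095 m), for 0.2 s.
At the end, for the whole second after the job is handed in: The casting rests by itself on the dome, upright and within 15 degrees of level, its balance point within 20 mm of the crown sideways and at crown height (above 80 mm), at rest (under 0.03 m/s and 0.3 rad/s) (contact force between casting and dome above 0.5 N and horizontal distance between casting_balance and dome_crown below 0.02 m and height (world z) of casting_balance above 0.08 m and angle between casting's own z axis and vertical below 0.26 rad and linear speed of casting below 0.03 m/s and angular speed of casting below 0.3 rad/s); the robot touches nothing.
It fails at once if the casting is pressed or dropped on the dome with more than 30 N (contact force between casting and dome above 30 N).
It fails at once if the squeeze bottle is shifted by more than 30 mm (distance of squeeze_bottle from where it was at the start of the episode above 0.03 m).
It fails at once if the pot is shifted by more than 30 mm (distance of pot from where it was at the start of the episode above 0.03 m).
It also fails if it takes over 40 s, if anything falls off the work surface, if the arm or the gripper's body presses on something with over 40 N, if the wrist force passes 120 N, or if a joint passes its speed limit or range.

### The arm

A 6-joint arm with a two-finger parallel gripper is mounted at the origin on a cart in front of the work surface, level with it; the furniture and walls round the work are solid. World frame = base frame: x ahead of the robot, y to its left, z up, the work surface at z = 0. Lengths are in m, angles in rad, forces in N, time in s.
With the tool pointing down it reaches from about 0.3 to 0.775 m from the base axis. Payload 14.6 kg.
Tool frame: the origin (TCP) lies at the very end of the fingers, on their centre line; the grasp point (between the pads) lies 19 mm behind it; z points along the fingers, y is the line along which they close (so a half turn about z gives the same grasp; the last joint's range is limited). The gripper opens to 94 mm and grips with 3 to 60 N. Pads are 16 mm wide; open, the fingers measure 119 mm over their backs; the gripper's body (75 mm by 177 mm) begins 78 mm behind the grasp point.
Start: joints at [1.139, 0.3, 1.521, -0, 1.321, -0.067], TCP at [0.196, 0.514, 0.205] pointing down, gripper open.
Joint ranges: [-3.03, 3.03], [-0.79, 2.21], [0.23, 2.52], [-1.04, 4.18], [0, 3.07], [-2.55, 2.55]. Speed limits (rad/s): [2.22, 2.22, 2.57, 3.14, 3.14, 3.14].

### API

Orientations are given as a unit quaternion [w, x, y, z].
In Python, from cell import ctrl, hand, cams, ticket, finder, telemetry gives the robot as it stands. Calls block until the motion is done:
- ctrl.move_ptp(position, orientation): joint-space move of the TCP to a pose.
- ctrl.servo_line(position, ori=None, feed=0.15, stop_force=None): straight line of the TCP; ori=None keeps the orientation; feed is the mean speed in m/s. With stop_force (N) it stops when the force on the tool has changed by that much, and returns True; else False.
- ctrl.movej(angles): joint-space move.
- hand.grip(opening): finger opening in m; the grip force is fixed at half the most; returns when the fingers have stopped.
- ctrl.dwell(seconds).
- ctrl.inverse_kinematics(position, orientation): joint angles nearest the present ones, or None.
- cams.get_image(name): name is "side" or "top"; returns the picture (480x640x3 uint8, red, green, blue); there is no depth.
- cams.get_calibration(name): a dict with "mtx" (3x3 intrinsics, pixels), "position" and "attitude" of the camera in the world. Camera axes: x right, y up, looking along -z (the intrinsics and any distortion apply to the point x, -y, -z); pixel columns grow to the right and rows downward; lengths in m; the calibration is good to about 2 mm. A picture is of the moment at which its call begins. get_calibration takes no time and is no camera call.
A pose or a line that the arm cannot do raises ctrl.MotionError and nothing moves.
- ticket.hand_in(): hands the job in; it is judged then, once.
Trained networks look in the newest picture that a camera, given by its name, has taken for a name from the list of things; names that differ only in an ending like _2 or _b are one class to them, and where a whole thing is asked for, a point or a joint stands for the part that bears it (a point fixed in the world has none). Each returns a list of dicts, best first, with "score" (0 to 1); they miss things now and then, are a little off and sometimes report something else, mostly with a low value. They report only what shows in the picture. A call takes as long as a camera call.
- finder.trace(label, camera): "mask" (480x640 bool, what is visible of it) and "bbox" ([left, top, width, height] in pixels, round what is visible of it).
Readings, each from a call of its own:
- telemetry.current_time_s(): time.
- telemetry.current_joint_positions(): joint angles.
- telemetry.current_qd(): joint speeds.
- telemetry.current_tau(): joint torques, N m.
- telemetry.current_position(): TCP position.
- telemetry.current_ee_rot(): TCP orientation.
- telemetry.current_force(): force on the tool from outside, world axes, zero at the start.
- telemetry.current_torque(): the same for the moment, N m.
- telemetry.current_finger_gap(): finger opening in m.
- telemetry.current_finger_force(): force on a finger pad.
Only numpy, scipy, OpenCV 4.12 (cv2) and the standard library are available. Lean on these libraries where they do the work, as an engineer would, in place of code of your own. Each camera call takes 0.05 s, during which the arm holds its last target. There are 200 camera calls.

## Working session

There is one attempt and no reset: what is moved stays moved. The work goes in short steps, each a Python script; the robot and the scene stay as the last script left them, time stands still between calls to the robot, and variables do not carry over. Pictures are saved under pics/ and viewed, at most 10 in all, crops included, and the job is handed in when it is done.

```bash
mkdir -p pics; cat > h.py <<'E'
import numpy as np, cv2
from scipy.spatial.transform import Rotation as R
from cell import ctrl, hand, cams, ticket, finder, telemetry
def rot(q): return R.from_quat([q[1],q[2],q[3],q[0]])
def quat(r):
    q=r.as_quat(); return [q[3],q[0],q[1],q[2]]
def cal(n):
    c=cams.get_calibration(n); return np.array(c["mtx"]),np.array(c["position"]),c["attitude"],c
def attR(a):
    a=np.array(a); return a if a.shape==(3,3) else rot(a).as_matrix()
def proj(n,P):
    K,p,a,_=cal(n); q=(np.atleast_2d(P)-p)@attR(a); q=q*[1,-1,-1]; u=q@K.T; return u[:,:2]/u[:,2:]
def ray(n,uv):
    K,p,a,_=cal(n); d=np.linalg.inv(K)@[uv[0],uv[1],1]; d=attR(a)@(d*[1,-1,-1]); return p,d/np.linalg.norm(d)
def tri(uv1,uv2,n1="side",n2="top"):
    p,d=ray(n1,uv1);q,e=ray(n2,uv2)
    s=np.linalg.lstsq(np.c_[d,-e],q-p,rcond=None)[0]
    a,b=p+s[0]*d,q+s[1]*e; return (a+b)/2,np.linalg.norm(a-b)
def atz(n,uv,z):
    p,d=ray(n,uv); return p+d*(z-p[2])/d[2]
def save(n,f): 
    im=cams.get_image(n); cv2.imwrite(f,im[...,::-1]); return im
E
python3 - <<'E'
from h import *
for n in("side","top"):
    save(n,f"pics/{n}0.png"); print(n,cal(n)[3])
    for l in("casting","casting_bud","rack","dome","flat_stand","squeeze_bottle","pot"):
        r=finder.trace(l,n)
        for d in r[:2]:
            ys,xs=np.nonzero(d["mask"]); print(l,round(d["score"],2),d["bbox"],xs.mean().round(1),ys.mean().round(1))
            np.save(f"pics/{n}_{l}.npy",r[0]["mask"])
print(telemetry.current_time_s(),telemetry.current_ee_rot())
E
```

```text
side {'mtx': array([[597.23772725,   0.        , 316.75807854],
       [  0.        , 597.23772725, 247.28055135],
       [  0.        ,   0.        ,   1.        ]]), 'position': array([0.43317226, 0.53774656, 0.67047151]), 'attitude': array([-0.05363762, -0.02494971,  0.4742365 ,  0.8784078 ])}
casting 0.96 [356.9, 276.8, 57.1, 63.4] 385.2 307.2
casting_bud 0.79 [360.1, 277.1, 54.4, 58.7] 385.3 307.2
rack 0.74 [315.4, 265.5, 102.8, 107.1] 361.3 329.2
dome 0.82 [198.6, 289.8, 82.8, 82.2] 238.7 330.2
flat_stand 0.61 [307.9, 206.1, 70.2, 74.0] 340.8 241.5
squeeze_bottle 0.66 [230.4, 212.7, 22.4, 68.4] 238.7 248.9
pot 0.96 [380.1, 257.0, 30.0, 33.4] 396.9 273.3
top {'mtx': array([[454.57390212,   0.        , 316.00596499],
       [  0.        , 454.57390212, 244.11730326],
       [  0.        ,   0.        ,   1.        ]]), 'position': array([ 0.39070104, -0.32739899,  0.95938554]), 'attitude': array([ 0.70940969,  0.0501808 , -0.05172508, -0.7011022 ])}
casting 0.83 [234.0, 275.4, 35.8, 48.9] 252.9 299.6
casting_bud 0.97 [232.8, 279.8, 35.7, 47.0] 253.0 299.3
rack 0.78 [223.1, 248.3, 78.5, 84.2] 262.8 285.4
dome 0.58 [219.6, 157.5, 61.1, 66.7] 248.2 191.3
flat_stand 0.65 [336.4, 223.9, 67.7, 73.0] 370.5 259.1
squeeze_bottle 0.82 [324.9, 149.7, 21.2, 34.8] 333.8 167.6
pot 0.78 [319.9, 300.5, 26.5, 25.4] 332.2 310.8
0.8 [ 4.61827057e-06  1.81385829e-01  9.83412010e-01 -1.83086366e-06]
```

```bash
python3 - <<'E'
from h import *
a=cv2.imread("pics/side0.png");b=cv2.imread("pics/top0.png")
cv2.imwrite("pics/c1.png",cv2.resize(a[195:385,185:435],None,fx=3,fy=3,interpolation=2))
cv2.imwrite("pics/c2.png",cv2.resize(b[140:340,210:410],None,fx=3,fy=3,interpolation=2))
E
```

```text
(no output)
```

View pics/c1.png

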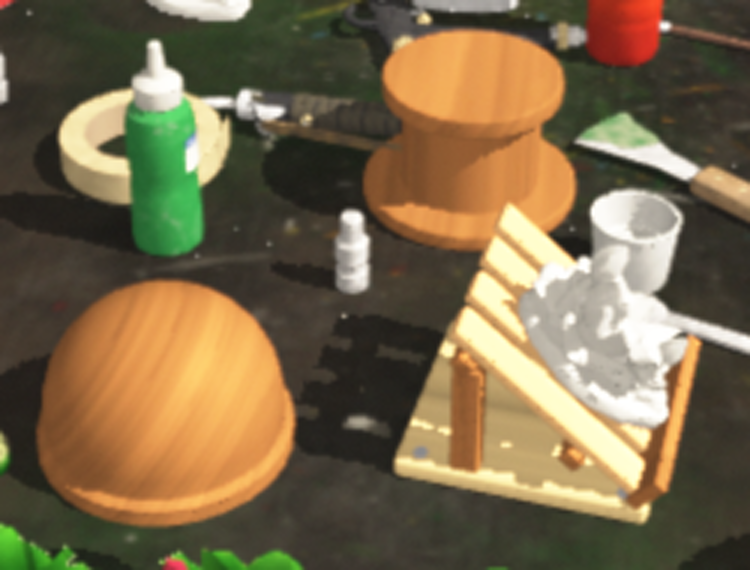

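View pics/c2.png

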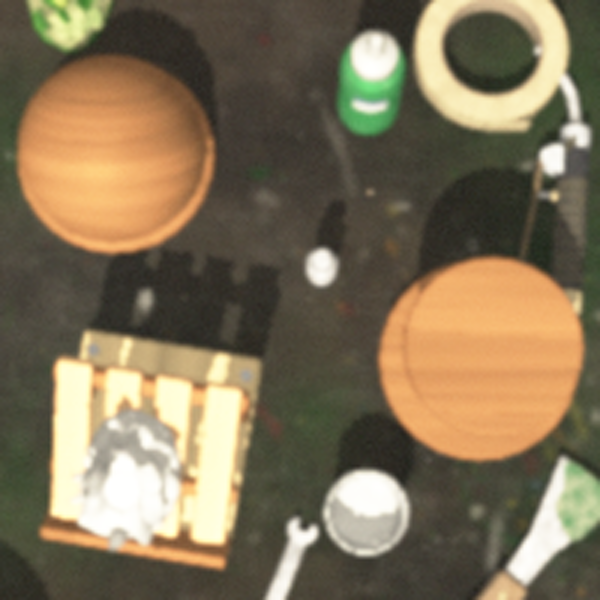

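```bash
python3 - <<'E'
from h import *
np.set_printoptions(precision=4,suppress=True)
S=lambda u,v:(185+u/3,195+v/3)
T=lambda u,v:(210+u/3,140+v/3)
print("axes side",attR(cal("side")[2])); print("top",attR(cal("top")[2]))
print("top base",atz("top",T(85,332),.008),atz("top",T(262,358),.008))
print("side base",atz("side",S(397,472),.0),atz("side",S(645,520),.0))
print("top lip",atz("top",T(42,537),.015),atz("top",T(225,565),.015))
for a,b in(((510,205),(240,388)),((510,205),(55,362)),((460,318),(55,362)),((460,318),(240,388)),((610,255),(130,470)),((610,255),(120,540))): print(a,b,tri(S(*a),T(*b)))
# dome
from scipy.optimize import least_squares
th=np.linspace(0,2*np.pi,720)
def sil(n,c,r):
    p=cal(n)[1]; d=c-p; D=np.linalg.norm(d); u=-d/D
    e=np.cross(u,[0,0,1.]); e/=np.linalg.norm(e); f=np.cross(u,e)
    return proj(n,c+u*r*r/D+r*np.sqrt(1-r*r/D/D)*(np.outer(np.cos(th),e)+np.outer(np.sin(th),f)))
for n in("side","top"):
    m=np.load(f"pics/{n}_dome.npy")
    ys,xs=np.nonzero(m)
    def hull(c):
        P=np.vstack([np.c_[.070*np.cos(th)+c[0],.070*np.sin(th)+c[1],0*th+z] for z in(0,.01)]); 
        q=np.vstack([proj(n,P),sil(n,np.array([c[0],c[1],.025]),.065)]).astype(np.float32)
        return cv2.convexHull(q)
    c0=atz(n,(xs.mean(),ys.mean()),.045)
    def res(c):
        h=hull(c)[:,0]; M=cv2.moments(h); return [M['m10']/M['m00']-xs.mean(),M['m01']/M['m00']-ys.mean()]
    s=least_squares(res,c0[:2],diff_step=1e-3)
    h=hull(s.x)[:,0]; print("dome",n,s.x,"area",cv2.contourArea(h),m.sum(),h.min(0),h.max(0))
E
```

```text
axes side [[-0.993   0.0706 -0.0947]
 [-0.1179 -0.5444  0.8305]
 [ 0.007   0.8358  0.549 ]]
top [[ 0.0116  0.9895 -0.1438]
 [-0.9999  0.0119  0.0013]
 [ 0.003   0.1437  0.9896]]
top base [ 0.513 -0.165  0.008] [ 0.4961 -0.2898  0.008 ]
side base [ 0.5115 -0.1702  0.    ] [ 0.379  -0.1506  0.    ]
top lip [ 0.3706 -0.142   0.015 ] [ 0.3532 -0.2673  0.015 ]
(510, 205) (240, 388) (array([ 0.4643, -0.28  ,  0.1036]), np.float64(0.0041523239626588835))
(510, 205) (55, 362) (array([ 0.4661, -0.1769,  0.1759]), np.float64(0.015215775973942242))
(460, 318) (55, 362) (array([ 0.4803, -0.1649,  0.1126]), np.float64(0.0003367898216573045))
(460, 318) (240, 388) (array([ 0.4805, -0.2756,  0.024 ]), np.float64(0.014120599048509269))
(610, 255) (130, 470) (array([ 0.4105, -0.2148,  0.1221]), np.float64(0.006640130152041554))
(610, 255) (120, 540) (array([ 0.3895, -0.211 ,  0.1249]), np.float64(0.035603534378911665))
dome side [ 0.6422 -0.1848] area 5576.987154070521 5533 [196.3333 287.8698] [282.2813 369.813 ]
dome top [ 0.6413 -0.1824] area 3414.579361074022 3342 [215.7743 158.2094] [281.4068 224.3041]
```

```bash
cat > fit.py <<'E'
from h import *
from scipy.optimize import minimize
th=np.linspace(0,2*np.pi,60)
yaw=np.deg2rad(-8.0); C=np.array([.437,-.218,0]); c40,s40=np.cos(np.deg2rad(40)),np.sin(np.deg2rad(40))
rx=np.array([np.cos(yaw),np.sin(yaw),0]); ry=np.array([-rx[1],rx[0],0])
N=-s40*rx+c40*np.array([0,0,1]); U=c40*rx+s40*np.array([0,0,1])
O=C+.035*rx+np.array([0,0,.106]) # top middle of slats
pad=np.vstack([np.c_[.0345*np.cos(th),.003+.052*np.sin(th),0*th+z] for z in(0,.01)])
pet=np.vstack([np.c_[r*np.cos(th),.003+1.3*r*np.sin(th),0*th+z] for r,z in((.03,.03),(.028,.045))])
def ring(r,z): return np.c_[.0126+r*np.cos(th),-.0375+r*np.sin(th),0*th+z]
bud=np.vstack([ring(.0072,z) for z in(.052,.076)])
def pose(s,t,psi,h=0):
    # s = distance of casting origin below slat top ends along slope, t across
    x=np.cos(psi)*ry+np.sin(psi)*U; y=np.cross(N,x); return np.c_[x,y,N], O-s*U+t*ry+h*N
def draw(n,Rm,p,im,sc,off):
    for P,col in((pad,(0,0,255)),(bud,(255,0,0))):
        q=proj(n,P@Rm.T+p)
        for k in(q[:60],q[60:]): cv2.polylines(im,[np.int32((k-off)*sc)],True,col,1)
def masksil(n,Rm,p):
    m=np.zeros((480*4,640*4),np.uint8)
    for P in(np.vstack([pad,pet]),np.vstack([pet[:60]*[.3,.3,1]+[.0126,-.0375,0],bud])):
        cv2.fillConvexPoly(m,cv2.convexHull(np.float32(proj(n,P@Rm.T+p)*4+2)).astype(np.int32),1)
    return m[::1]
E
python3 - <<'E'
from fit import *
ms={n:cv2.resize(np.load(f"pics/{n}_casting.npy").astype(np.uint8),(2560,1920),interpolation=0) for n in("side","top")}
def cost(v):
    c=0
    for n in ms:
        m=masksil(n,*pose(*v)); c+=1-(m&ms[n]).sum()/(m|ms[n]).sum()
    return c
best=min((minimize(cost,[s,t,p],method="Nelder-Mead",options=dict(initial_simplex=np.array([[s,t,p],[s+.01,t,p],[s,t+.01,p],[s,t,p+.15]]),xatol=1e-4)) for s in(.06,.075) for t in(0,.012) for p in (-.15,.15)),key=lambda r:r.fun)
print(best.x,best.fun)
Rm,p=pose(*best.x); print("bud",Rm@[.0126,-.0375,.064]+p,"org",p)
a=cv2.imread("pics/side0.png")[255:375,310:430];b=cv2.imread("pics/top0.png")[240:340,215:315]
A=cv2.resize(a,(560,560),interpolation=2);B=cv2.resize(b,(560,560),interpolation=2)
A0,B0=A.copy(),B.copy()
draw("side",Rm,p,A,560/120,(310,255));draw("top",Rm,p,B,5.6,(215,240))
out=cv2.resize(np.vstack([np.hstack([A0,A]),np.hstack([B0,B])]),(600,600),interpolation=cv2.INTER_AREA)
out=np.hstack([A,B]); cv2.imwrite("pics/f1.png",cv2.resize(out,(800,400),interpolation=cv2.INTER_AREA))
for n,l in(("side","squeeze_bottle"),("side","pot"),("top","pot"),("top","squeeze_bottle")):
    ys,xs=np.nonzero(np.load(f"pics/{n}_{l}.npy")); print(n,l,atz(n,(xs.mean(),ys.mean()),.022 if l=="pot" else .065))
E
```

```text
Traceback (most recent call last):
  File "fit.py", line 22, in masksil
    cv2.fillConvexPoly(m,cv2.convexHull(np.float32(proj(n,P@Rm.T+p)*4+2)).astype(np.int32),1)
                                                   ~~~~^^^^^^^^^^^^
  File "h.py", line 12, in proj
    K,p,a,_=cal(n); q=(np.atleast_2d(P)-p)@attR(a); q=q*[1,-1,-1]; u=q@K.T; return u[:,:2]/u[:,2:]
            ~~~^^^
  File "h.py", line 8, in cal
    c=cams.get_calibration(n); return np.array(c["mtx"]),np.array(c["position"]),c["attitude"],c
ValueError: time passes only in moves, steps and waits
```

```bash
sed -i 's/^def cal(n):/import functools\n@functools.lru_cache\ndef cal(n):/' h.py
cat > dofit.py <<'E'
from fit import *
ms={n:cv2.resize(np.load(f"pics/{n}_casting.npy").astype(np.uint8),(2560,1920),interpolation=0) for n in("side","top")}
def cost(v):
    c=0
    for n in ms:
        m=masksil(n,*pose(*v)); c+=1-(m&ms[n]).sum()/(m|ms[n]).sum()
    return c
rs=[minimize(cost,[s,t,p],method="Nelder-Mead",options=dict(initial_simplex=np.array([[s,t,p],[s+.01,t,p],[s,t+.01,p],[s,t,p+.15]]),xatol=1e-4)) for s in(.06,.075) for t in(0,.012) for p in (-.15,.15)]
for r in rs: print(r.x.round(4),round(r.fun,3))
best=min(rs,key=lambda r:r.fun)
Rm,p=pose(*best.x); print("bud",Rm@[.0126,-.0375,.064]+p,"org",p)
a=cv2.imread("pics/side0.png")[255:375,310:430];b=cv2.imread("pics/top0.png")[240:340,215:315]
A=cv2.resize(a,(560,560),interpolation=2);B=cv2.resize(b,(560,560),interpolation=2)
draw("side",Rm,p,A,560/120,(310,255));draw("top",Rm,p,B,5.6,(215,240))
out=np.hstack([A,B]); cv2.imwrite("pics/f1.png",cv2.resize(out,(800,400),interpolation=cv2.INTER_AREA))
for n,l in(("side","squeeze_bottle"),("side","pot"),("top","pot"),("top","squeeze_bottle")):
    ys,xs=np.nonzero(np.load(f"pics/{n}_{l}.npy")); print(n,l,atz(n,(xs.mean(),ys.mean()),.022 if l=="pot" else .065))
E
timeout 300 python3 dofit.py
```

```text
[0.0713 0.0063 0.0685] 0.327
[0.0718 0.0063 0.1135] 0.329
[0.0705 0.0065 0.0461] 0.326
[0.0709 0.0067 0.069 ] 0.327
[0.0702 0.006  0.0425] 0.327
[0.0707 0.0068 0.0568] 0.326
[0.0709 0.006  0.0427] 0.326
[0.0712 0.0065 0.0833] 0.327
bud [ 0.408373   -0.19677515  0.1339118 ] org [ 0.4187528  -0.20933134  0.06045698]
side squeeze_bottle [ 0.67912951 -0.35439637  0.065     ]
side pot [ 0.38692415 -0.37491799  0.022     ]
top pot [ 0.38977969 -0.36325465  0.022     ]
top squeeze_bottle [ 0.6785747  -0.36295908  0.065     ]
```

View pics/f1.png

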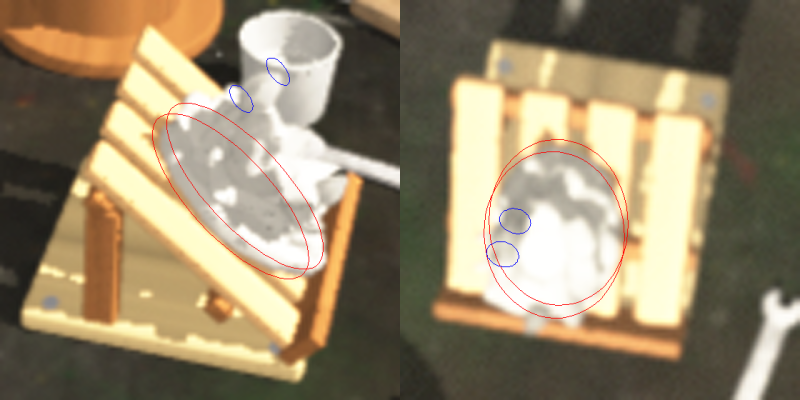

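```bash
cat > z.py <<'E'
from fit import *
import sys
a=cv2.imread("pics/side0.png")[265:350,350:425];b=cv2.imread("pics/top0.png")[265:335,225:285]
f=lambda i,w,h:cv2.resize(np.uint8(255*np.clip((i.astype(float)-90)/165,0,1)**2),(w,h),interpolation=cv2.INTER_CUBIC)
A=f(a,75*6,85*6);B=f(b,60*6,70*6); B=cv2.copyMakeBorder(B,0,90,0,0,0)
for I,(x0,y0) in((A,(350,265)),(B,(225,265))):
    for k in range(0,I.shape[1],60): cv2.putText(I,str(x0+k//6),(k,10),0,.35,(0,255,255),1); cv2.line(I,(k,12),(k,20),(0,255,255),1)
    for k in range(60,I.shape[0],60): cv2.putText(I,str(y0+k//6),(0,k),0,.35,(0,255,255),1)
cv2.imwrite("pics/z1.png",cv2.resize(np.hstack([A,B]),(800,504)))
E
python3 z.py
```

```text
(no output)
```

View pics/z1.png

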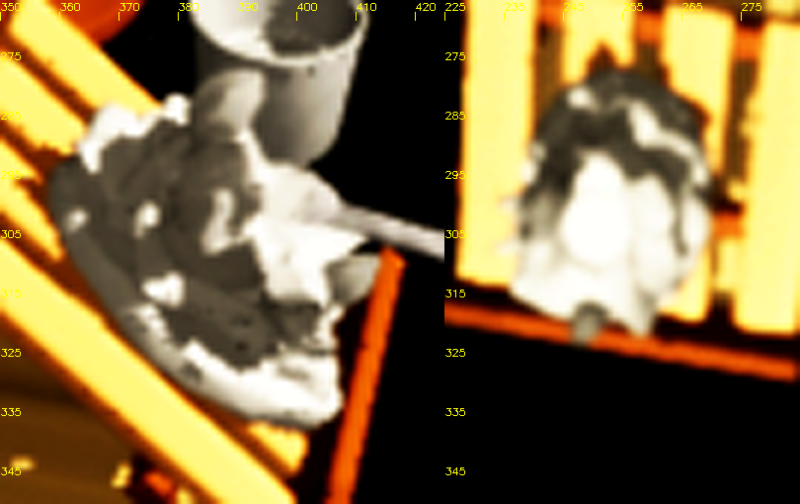

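```bash
python3 - <<'E'
from fit import *
np.set_printoptions(precision=4,suppress=True)
for a,b in(((391,279.5),(250,305)),((391,279.5),(240.6,303.5)),((387.5,286),(251,296))): print(tri(a,b))
for z in(.12,.13,.14,.15): print(z,atz("side",(391,279.5),z),atz("top",(250,305),z),atz("top",(240.6,303.5),z))
# pad outlines from side: low rim end & uphill-left rim
for uv in((407,333),(358,296)):
    for k in (0,.01):
        p,d=ray("side",uv); s=(O+k*N-p)@N/(d@N); X=p+s*d; print(uv,k,X,"downslope",-(X-O)@U,"across",(X-O)@ry)
# lip: inner
p,d=ray("side",(415,307)); print("lip top far pt on ry=-.063..", [ (p+s*d) for s in (.8,.85,.9)])
E
```

```text
(array([ 0.401 , -0.2101,  0.1266]), np.float64(0.004768209992938083))
(array([ 0.4024, -0.1947,  0.1378]), np.float64(0.0030197585105174044))
(array([ 0.4115, -0.2094,  0.1145]), np.float64(0.007392094515937748))
0.12 [ 0.403  -0.2193  0.12  ] [ 0.3986 -0.2091  0.12  ] [ 0.4012 -0.1918  0.12  ]
0.13 [ 0.4035 -0.2055  0.13  ] [ 0.3985 -0.2105  0.13  ] [ 0.401  -0.1934  0.13  ]
0.14 [ 0.4041 -0.1918  0.14  ] [ 0.3984 -0.2119  0.14  ] [ 0.4009 -0.195   0.14  ]
0.15 [ 0.4046 -0.178   0.15  ] [ 0.3984 -0.2133  0.15  ] [ 0.4008 -0.1966  0.15  ]
(407, 333) 0 [ 0.3694 -0.2126  0.0198] downslope 0.13407152404973155 across -0.004019485289009906
(407, 333) 0.01 [ 0.3706 -0.1983  0.0322] downslope 0.1267066791218508 across 0.010303306520835524
(358, 296) 0 [ 0.4524 -0.2116  0.0887] downslope 0.026952863292651008 across 0.008517999666008825
(358, 296) 0.01 [ 0.452  -0.1973  0.0998] downslope 0.021628558643918668 across 0.02260196060484525
lip top far pt on ry=-.063.. [array([ 0.3737, -0.0871,  0.1745]), array([ 0.37  , -0.1262,  0.1435]), array([ 0.3663, -0.1652,  0.1125])]
```

```bash
python3 - <<'E'
from fit import *
b=np.mean([cams.get_image("top").astype(float) for _ in range(8)],0)[...,::-1]; np.save("pics/topavg.npy",b)
b=b[270:326,230:278]; print(b.max(),np.percentile(b,95))
Rm,p=pose(.0705,.0065,.055)
def f(lo,hi):
    I=cv2.resize(np.uint8(255*np.clip((b-lo)/(hi-lo),0,1)),None,fx=8,fy=8,interpolation=cv2.INTER_CUBIC)
    for k in range(0,I.shape[1],80): cv2.putText(I,str(230+k//8),(k,10),0,.35,(0,255,255),1)
    for k in range(80,I.shape[0],80): cv2.putText(I,str(270+k//8),(0,k),0,.35,(0,255,255),1)
    return I
A=f(60,220);B=f(170,255)
cv2.imwrite("pics/z2.png",np.hstack([A,B]))
print(telemetry.current_time_s())
E
```

```text
255.0 255.0
1.2
```

View pics/z2.png

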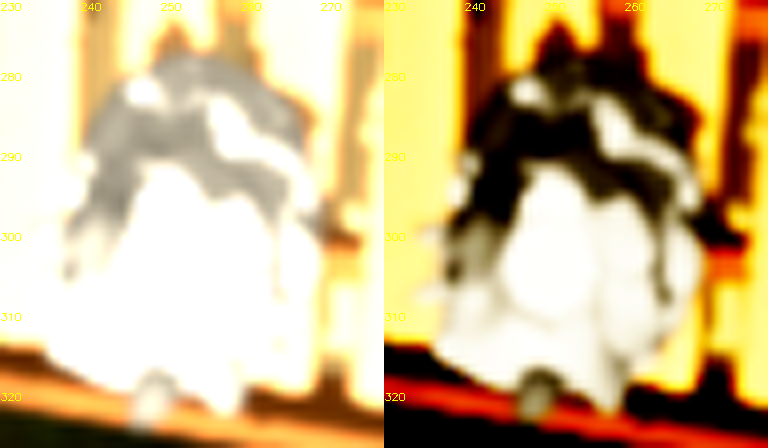

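```bash
python3 - <<'E'
from fit import *
np.set_printoptions(precision=4,suppress=True)
T=lambda u,v:(210+u/3,140+v/3)
print("knob",tri((409,311),(248,320)), "knob low", tri((407,322),(257,321)))
fs=atz("top",T(495,358),.09); print("flat top ctr",fs)
# shadow left/top extremes of flat stand
sh=[atz("top",T(*q),0) for q in((425,215),(440,190),(470,172),(505,168),(535,178))]
from scipy.optimize import least_squares
r=least_squares(lambda c:[np.hypot(*(q[:2]-c))-.058 for q in sh],fs[:2]+[.05,0]); print("shadow ctr",r.x,r.fun)
L=(r.x-fs[:2])/.09; print("L per m height",L)
pot=np.array([.388,-.367]); e=[atz("top",T(*q),0) for q in((345,430),(360,415),(378,411),(400,422))]
r=least_squares(lambda c:[np.hypot(*(q[:2]-c))-.027 for q in e],pot+[.03,0]); print("pot L",(r.x-pot)/.045,r.fun)
p,d=ray("top",(250,274)); s=(O-p)@N/(d@N); X=p+s*d; print("shadow pk",X)
for z in(.12,.13,.14,.15): print(z, X[:2]-L*(z-X[2]))
E
```

```text
knob (array([ 0.371, -0.2  ,  0.076]), np.float64(0.0008841000816582435)) knob low (array([ 0.3697, -0.2132,  0.0424]), np.float64(0.003410800939481279))
flat top ctr [ 0.4888 -0.4424  0.09  ]
shadow ctr [ 0.5791 -0.4573] [-0.0008  0.0006  0.0002  0.0002 -0.0006]
L per m height [ 1.0036 -0.1654]
pot L [ 0.9929 -0.081 ] [-0.0008  0.0004  0.0008 -0.0009]
shadow pk [ 0.4575 -0.2032  0.092 ]
0.12 [ 0.4294 -0.1986]
0.13 [ 0.4194 -0.1969]
0.14 [ 0.4094 -0.1953]
0.15 [ 0.3993 -0.1936]
```

```bash
cat > plan.py <<'E'
from fit import *
np.set_printoptions(precision=4,suppress=True)
psi=.05
Rm,_=pose(0,0,psi)
B64=np.array([.4090,-.1950,.1335])
def toolR(sgn):
    d=Rm@(np.array([11.7,-36,0])/np.hypot(11.7,36))*sgn
    z=-N; return R.from_matrix(np.c_[np.cross(d,z),d,z])
HT=.054
TCP=B64+(HT-.064)*N
crown=np.array([.6418,-.1836,.090])
E
python3 - <<'E'
from plan import *
for sgn in(1,-1):
    Rt=toolR(sgn); q=quat(Rt)
    for P in(TCP+.10*N,TCP,TCP+[0,0,.12]): print(sgn,P,ctrl.inverse_kinematics(P.tolist(),q))
    RtC=R.from_matrix(Rm).inv()*Rt
    for phi in(0,90,-90,180):
        Rc=R.from_euler("z",yaw+np.deg2rad(90+phi))  # casting x-> ry when phi=0
        Rc=R.from_euler("z",np.arctan2(ry[1],ry[0])+np.deg2rad(phi))
        P=crown+[0,0,.04]+Rc.apply([.0126-.0009,-.0375+.0015,HT]); print(phi,P,ctrl.inverse_kinematics(P.tolist(),quat(Rc*RtC)))
E
```

```text
1 [ 0.3517 -0.1869  0.2024] [-0.8883 -0.3892  2.3399  0.6838  0.765  -1.4143]
1 [ 0.4154 -0.1959  0.1258] [-0.7382 -0.0678  2.3127  0.9354  0.4668 -1.6263]
1 [ 0.4154 -0.1959  0.2458] [-0.7382 -0.2828  2.1634  0.5679  0.7387 -1.1864]
0 [ 0.6791 -0.177   0.184 ] [-0.3072  0.6677  1.0357 -0.      1.4383 -0.4818]
90 [ 0.6352 -0.1463  0.184 ] [-0.2826  0.5463  1.2246 -0.      1.3707 -2.028 ]
-90 [ 0.6484 -0.2209  0.184 ] [-0.3818  0.6256  1.1023 -0.      1.4137  1.0144]
180 [ 0.6045 -0.1902  0.184 ] None
-1 [ 0.3517 -0.1869  0.2024] [-0.8883 -0.3892  2.3399  0.6838  0.765   1.7273]
-1 [ 0.4154 -0.1959  0.1258] [-0.7382 -0.0678  2.3127  0.9354  0.4668  1.5153]
-1 [ 0.4154 -0.1959  0.2458] [-0.7382 -0.2828  2.1634  0.5679  0.7387  1.9552]
0 [ 0.6791 -0.177   0.184 ] None
90 [ 0.6352 -0.1463  0.184 ] [-0.2826  0.5463  1.2246  0.      1.3707  1.1136]
-90 [ 0.6484 -0.2209  0.184 ] [-0.3818  0.6256  1.1023 -0.      1.4137 -2.1272]
180 [ 0.6045 -0.1902  0.184 ] [-0.3626  0.5044  1.2873  0.      1.3499 -0.5372]
```

```bash
python3 - <<'E'
from plan import *
Rt=toolR(1); q=quat(Rt)
ctrl.servo_line([.196,.514,.34],feed=.2)
j=ctrl.inverse_kinematics((TCP+.09*N+[0,0,.1]).tolist(),q); print(j)
hand.grip(.038)
ctrl.movej(j)
print(ctrl.servo_line((TCP+.045*N).tolist(),ori=q,feed=.12), telemetry.current_time_s(),telemetry.current_position())
for n in("side","top"): save(n,f"pics/{n}1.png")
a=cv2.imread("pics/side1.png")[230:350,330:450];b=cv2.imread("pics/top1.png")[250:350,200:300]
cv2.imwrite("pics/g1.png",np.hstack([cv2.resize(a,(400,400),interpolation=2),cv2.resize(b,(400,400),interpolation=2)]))
print(proj("side",[TCP,TCP+.045*N]),proj("top",[TCP,TCP+.045*N]))
E
```

```text
[-0.8704 -0.4751  2.1708  0.5495  0.9639 -1.202 ]
False 6.8417 [ 0.3868 -0.192   0.1608]
[[382.8618 284.8614]
 [403.8472 269.261 ]] [[242.6101 295.6167]
 [236.6111 311.5402]]
```

View pics/g1.png

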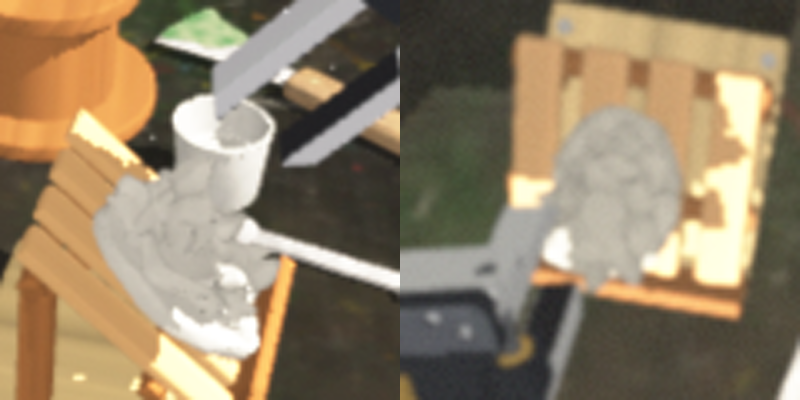

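```bash
python3 - <<'E'
from h import *
for n in("side","top"): np.save(f"pics/{n}avg1.npy",np.mean([cams.get_image(n).astype(float) for _ in range(6)],0)[...,::-1])
def f(n,x0,y0,w,h,k):
    b=np.load(f"pics/{n}avg1.npy").mean(2)[y0:y0+h,x0:x0+w]; 
    I=cv2.resize(np.uint8(255*np.clip((b-95)/(205-95),0,1)),None,fx=k,fy=k,interpolation=cv2.INTER_CUBIC)
    for j in range(0,w,10): cv2.putText(I,str(x0+j),(j*k,10),0,.35,255,1)
    for j in range(10,h,10): cv2.putText(I,str(y0+j),(0,j*k),0,.35,255,1)
    return I
A=f("side",350,268,56,72,7);B=f("top",230,272,56,56,7); B=cv2.copyMakeBorder(B,0,A.shape[0]-B.shape[0],0,0,0)
cv2.imwrite("pics/z3.png",np.hstack([A,B]))
E
```

```text
(no output)
```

View pics/z3.png

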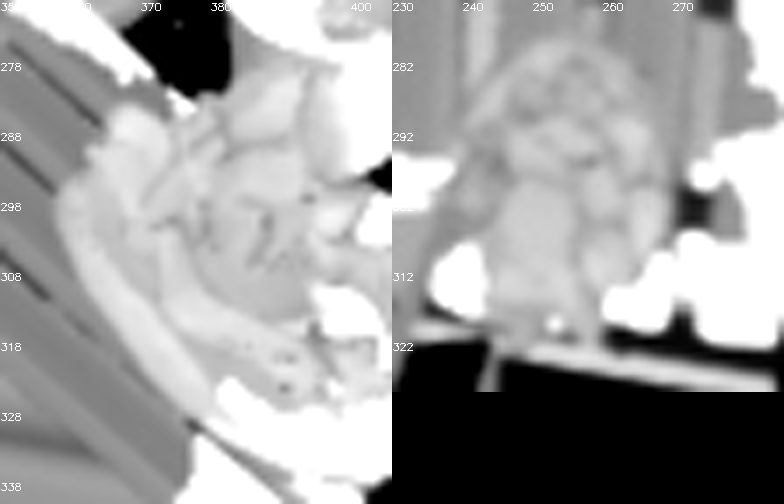

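```bash
python3 - <<'E'
from plan import *
q=quat(toolR(1))
f0=telemetry.current_force()
hit=ctrl.servo_line(TCP.tolist(),ori=q,feed=.05,stop_force=5)
p=telemetry.current_position(); print(hit,p,(p-TCP)@N,telemetry.current_force()-f0)
if hit: ctrl.servo_line((p+.001*N).tolist(),ori=q,feed=.02)
hand.grip(0.0)
print("gap",telemetry.current_finger_gap(),telemetry.current_finger_force(),telemetry.current_force())
E
```

```text
False [ 0.4153 -0.1959  0.126 ] 0.00015235978121037847 [-0.9021  0.2195  1.1428]
gap 0.013560326782935358 29.9115988612175 [-3.4887  0.7307  1.1217]
```

```bash
python3 - <<'E'
from plan import *
Rt=toolR(1); p=np.array(telemetry.current_position())
ctrl.servo_line((p+[0,0,.13]).tolist(),feed=.1)
print(telemetry.current_finger_gap(),telemetry.current_finger_force(),telemetry.current_force())
RtC=R.from_matrix(Rm).inv()*Rt
Rc=R.from_euler("z",np.arctan2(ry[1],ry[0]))
P=crown+[0,0,.05]+Rc.apply([.0117,-.036,HT]); q=quat(Rc*RtC)
ctrl.move_ptp((P+[0,0,.05]).tolist(),q)
ctrl.servo_line(P.tolist(),ori=q,feed=.1); ctrl.dwell(.3)
print(telemetry.current_finger_gap(),telemetry.current_force(),telemetry.current_torque(),telemetry.current_time_s(),telemetry.current_position())
for n in("side","top"):
    save(n,f"pics/{n}2.png"); r=finder.trace("casting",n)[0]; print(n,r["score"],r["bbox"]); np.save(f"pics/{n}_casting2.npy",r["mask"])
Cm=Rc.as_matrix(); org=crown+[0,0,.05]-Cm@[.0009,-.0015,0]
o=[]
for n in("side","top"):
    c=proj(n,org+[0,0,.03])[0].astype(int)-[50,50]; im=cv2.imread(f"pics/{n}2.png")[c[1]:c[1]+120,c[0]:c[0]+100]
    I=cv2.resize(im,(400,480),interpolation=2); draw(n,Cm,org,I,4,c); q2=(proj(n,crown)[0]-c)*4; cv2.circle(I,tuple(int(v) for v in q2),3,(0,255,0),-1); o.append(I); print(c)
cv2.imwrite("pics/g2.png",np.hstack(o))
E
```

```text
0.013757599816150887 29.89104151725769 [-0.7303 -0.8136 -2.4614]
0.013740304999431909 [ 0.8395 -0.1313 -2.4887] [-0.0755 -0.0783 -0.0266] 12.825 [ 0.6792 -0.177   0.1944]
side 0.76 [198.0, 230.5, 70.0, 53.2]
top 0.97 [220.6, 144.9, 36.8, 60.3]
[183 204]
[186 118]
```

View pics/g2.png

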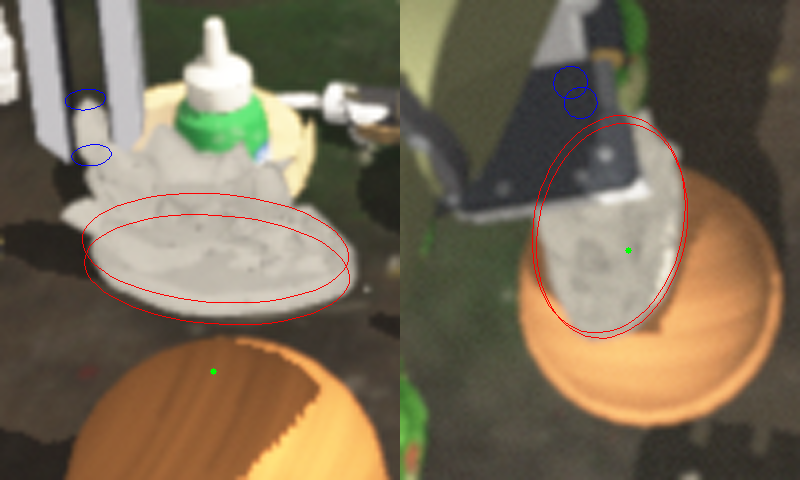

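```bash
cat > held.py <<'E'
from plan import *
from scipy.optimize import least_squares
RtC=R.from_matrix(Rm).inv()*toolR(1)   # nominal tool in casting frame
budax=np.array([.0126,-.0375,0])
def cast(v,Tp,Tr):
    """v: rotvec (casting frame), w across pads, h; returns casting R, origin given tool pose"""
    Rc=Tr*RtC.inv()*R.from_rotvec(v[:3])
    tip=np.array(Tp)+Tr.apply([v[3],0,0])           # bud axis point at height HT+h
    return Rc.as_matrix(), tip-Rc.apply(budax+[0,0,HT+v[4]])
def contour(n,f):
    m=np.load(f).astype(np.uint8); c=max(cv2.findContours(m,0,cv2.CHAIN_APPROX_NONE)[0],key=cv2.contourArea)[:,0]
    return c.astype(float)
pad2=np.vstack([np.c_[(.0345-k)*np.cos(th),.003+(.052-k)*np.sin(th),0*th+z] for z,k in((0,.002),(.004,0),(.01,0))])
def res(v,Tp,Tr,obs):
    Rc,o=cast(v,Tp,Tr); r=[]
    for n,pts in obs.items():
        h=cv2.convexHull(np.float32(proj(n,pad2@Rc.T+o)))
        r+=[cv2.pointPolygonTest(h,(float(a),float(b)),True)/1.5 for a,b in pts]
    return np.r_[np.array(r)*np.sqrt(30/len(r)), np.array(v)/[.2,.2,.3,.003,.004]]
E
cat > runheld.py <<'E'
from held import *
Tp=telemetry.current_position(); Tr=rot(telemetry.current_ee_rot())
cs=contour("side","pics/side_casting2.npy"); ct=contour("top","pics/top_casting2.npy")
# side: lower outline, below the line from (199,258) to (271,274); top: below row 172 plus right edge
ls=cs[cs[:,1]>262+(cs[:,0]-200)*(276-262)/70.]
lt=ct[(ct[:,1]>172)|((ct[:,1]>152)&(ct[:,0]>253))]
obs=dict(side=ls,top=lt); print(len(ls),len(lt))
for w in(obs,dict(side=ls),dict(top=lt)):
    s=least_squares(res,np.zeros(5)+1e-4,args=(Tp,Tr,w),diff_step=1e-3,x_scale=[.1,.1,.1,.003,.003],loss="soft_l1")
    Rc,o=cast(s.x,Tp,Tr); bal=o+Rc@[.0009,-.0015,0]
    print(s.x,s.cost,"tilt deg",np.rad2deg(np.arccos(Rc[2,2])),"zaxis",Rc[:,2],"bal-crown",bal-crown)
    if len(w)==2: np.save("pics/v.npy",s.x); keep=(Rc,o)
out=[]
Rc,o=keep
for n,c in(("side",np.array([183,204])),("top",np.array([186,118]))):
    I=cv2.resize(cv2.imread(f"pics/{n}2.png")[c[1]:c[1]+120,c[0]:c[0]+100],(400,480),interpolation=2); draw(n,Rc,o,I,4,c)
    for q in obs[n]: cv2.circle(I,tuple(int(x) for x in (q-c)*4+2),1,(0,255,255),-1)
    out.append(I)
cv2.imwrite("pics/g3.png",np.hstack(out))
E
python3 runheld.py
```

```text
72 89
[ 0.0337 -0.0072  0.0413  0.     -0.0008] 11.244800459555304 tilt deg 1.9690792664518235 zaxis [ 0.0325 -0.0111  0.9994] bal-crown [-0.0014 -0.0009  0.0521]
[ 0.0723 -0.0499  0.0143 -0.0005 -0.0007] 1.6699278488003988 tilt deg 5.025717387123795 zaxis [ 0.0649 -0.0589  0.9962] bal-crown [-0.0032  0.002   0.053 ]
[-0.04   -0.1393  0.1326  0.0003  0.0042] 12.26492515402225 tilt deg 8.298170289768263 zaxis [-0.05   -0.1354  0.9895] bal-crown [0.0042 0.0035 0.0431]
```

View pics/g3.png

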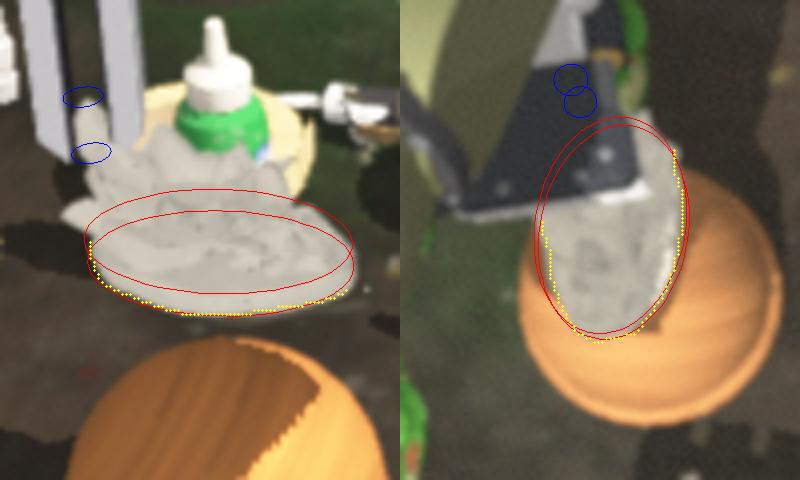

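```bash
sed -i 's/s=least_squares.*/s=min((minimize(lambda x:np.sum(2*(np.sqrt(1+res(x,Tp,Tr,w)**2)-1)),np.zeros(5),method="Nelder-Mead",options=dict(maxfev=1500,initial_simplex=np.vstack([np.zeros(5),g*np.diag([.1,.1,.15,.003,.003])]))) for g in(1,-1)),key=lambda r:r.fun); s.cost=s.fun/' runheld.py; python3 runheld.py
```

```text
72 89
[ 0.0257 -0.0219  0.0748  0.0014 -0.0016] 21.14698961701452 tilt deg 1.9285130302526037 zaxis [ 0.0232 -0.0244  0.9994] bal-crown [-0.0008 -0.0001  0.0524]
[ 0.0731 -0.0499  0.0133 -0.0005 -0.0007] 3.3388477971530364 tilt deg 5.06616076103905 zaxis [ 0.0656 -0.0591  0.9961] bal-crown [-0.0032  0.0021  0.053 ]
[-0.0415 -0.1388  0.1318  0.0003  0.0045] 24.527261052418663 tilt deg 8.293563508514506 zaxis [-0.0515 -0.1347  0.9895] bal-crown [0.0043 0.0035 0.0428]
```

View pics/g3.png

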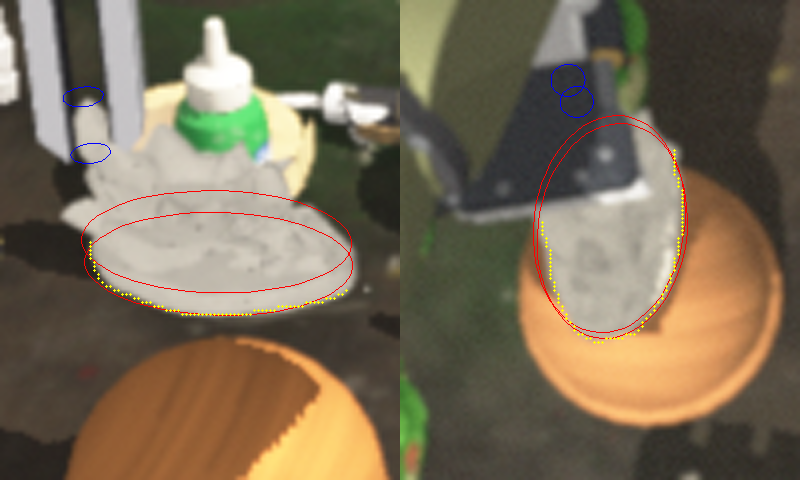

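```bash
python3 - <<'E'
from held import *
v=np.load("pics/v.npy"); Tp=np.array(telemetry.current_position()); Tr=rot(telemetry.current_ee_rot())
Rc,o=cast(v,Tp,Tr)
z=Rc[:,2]; A=R.align_vectors([[0,0,1]],[z])[0]; A=R.from_rotvec(np.cross(z,[0,0,1]))
bal=o+Rc@[.0009,-.0015,0]
Tr2=A*Tr; off=A.apply(Tp-bal); q=quat(Tr2)
ctrl.servo_line((crown+off+[0,0,.012]).tolist(),ori=q,feed=.08); ctrl.dwell(.3)
f0=np.array(telemetry.current_force())
hit=ctrl.servo_line((crown+off+[0,0,-.008]).tolist(),ori=q,feed=.012,stop_force=1.5)
p=np.array(telemetry.current_position()); print(hit,p-(crown+off),np.array(telemetry.current_force())-f0,telemetry.current_torque(),telemetry.current_time_s())
ctrl.dwell(.3); print(np.array(telemetry.current_force())-f0)
E
```

```text
True [0.0002 0.0001 0.0037] [3.3181 0.5553 6.0894] [-0.046  -0.3883  0.0089] 14.8083
[3.1023 1.3207 7.6276]
```

```bash
cat > refit.py <<'E'
from held import *
def fit(tag,prior=None):
    Tp=np.array(telemetry.current_position()); Tr=rot(telemetry.current_ee_rot()); obs={}
    for n in("side","top"):
        save(n,f"pics/{n}{tag}.png"); r=finder.trace("casting",n)[0]; np.save(f"pics/{n}_c{tag}.npy",r["mask"])
        c=contour(n,f"pics/{n}_c{tag}.npy"); l,t,w,h=r["bbox"]; print(n,round(r["score"],2),np.round(r["bbox"],1))
        if n=="side": c=c[c[:,1]>t+.62*h+(c[:,0]-l)*.2]
        else: c=c[(c[:,1]>t+.45*h)|((c[:,1]>t+.12*h)&(c[:,0]>l+.88*w))]
        obs[n]=c
    for w in(obs,dict(side=obs["side"])):
        s=min((minimize(lambda x:np.sum(2*(np.sqrt(1+res(x,Tp,Tr,w)**2)-1)),np.zeros(5),method="Nelder-Mead",options=dict(maxfev=1500,initial_simplex=np.vstack([np.zeros(5),g*np.diag([.1,.1,.15,.003,.003])]))) for g in(1,-1)),key=lambda r:r.fun)
        Rc,o=cast(s.x,Tp,Tr); print(s.x,round(s.fun,1),"zaxis",Rc[:,2],"bal-crown",o+Rc@[.0009,-.0015,0]-crown)
E
python3 - <<'E'
from refit import *
p=np.array(telemetry.current_position()); f=np.array(telemetry.current_force())
ctrl.servo_line((p+[0,0,.001]).tolist(),feed=.01); ctrl.dwell(.3)
print(np.array(telemetry.current_force())-f,telemetry.current_force(),telemetry.current_finger_gap(),telemetry.current_time_s())
fit("3")
E
```

```text
[-2.1032 -0.48   -7.5778] [ 0.5197  0.709  -1.5712] 0.013080666437958792 15.75
side 0.61 [200.5 258.4  70.4  53.9]
top 0.58 [223.2 150.7  36.3  58. ]
[-0.062   0.5009  0.0704  0.0219  0.0012] 104.7 zaxis [-0.028   0.504   0.8633] bal-crown [-0.002  -0.0062  0.0122]
[0.0648 0.0394 0.0476 0.0006 0.0009] 3.3 zaxis [0.0475 0.0552 0.9973] bal-crown [-0.0025 -0.0026  0.0044]
```

```bash
python3 - <<'E'
from held import *
Tp=np.array(telemetry.current_position()); Tr=rot(telemetry.current_ee_rot())
off=Tp-(crown+[-.0015,-.001,.0045]) # TCP rel. to estimated balance point
A=R.from_rotvec(np.cross([.042,.03,1],[0,0,1])); q=quat(A*Tr)
g=crown+A.apply(off)
ctrl.servo_line((Tp+[0,0,.006]).tolist(),feed=.03)
ctrl.servo_line((g+[0,0,.0095]).tolist(),ori=q,feed=.03); ctrl.dwell(.4)
f0=np.array(telemetry.current_force())
hit=ctrl.servo_line((g+[0,0,-.004]).tolist(),ori=q,feed=.01,stop_force=1.2)
print(hit,np.array(telemetry.current_position())-g,np.array(telemetry.current_force())-f0)
for k in range(8):
    ctrl.dwell(.15); f=np.array(telemetry.current_force())-f0; print(f)
    if f[2]<2: break
    p=np.array(telemetry.current_position()); ctrl.servo_line((p+[0,0,.0003]).tolist(),feed=.01)
print(telemetry.current_time_s(),telemetry.current_position())
E
```

```text
True [0.0002 0.0001 0.0035] [1.8986 0.2316 6.661 ]
[ 1.8734 -0.2833  7.7848]
[ 1.0517 -0.4662  1.9865]
18.2583 [ 0.6783 -0.176   0.1479]
```

```bash
python3 - <<'E'
from refit import *
hand.grip(.034); ctrl.dwell(.2)
Tr=rot(telemetry.current_ee_rot()); p=np.array(telemetry.current_position())
ctrl.servo_line((p-Tr.as_matrix()[:,2]*.05).tolist(),feed=.08)
p=np.array(telemetry.current_position())
ctrl.servo_line((p+[-.08,0,.12]).tolist(),feed=.2)
for k in range(4):
    ctrl.dwell(.7)
    for n in("side","top"):
        cams.get_image(n); r=finder.trace("casting",n)
        print(n,[(round(d["score"],2),np.round(d["bbox"],1)) for d in r[:1]])
print(telemetry.current_force(),telemetry.current_time_s())
d=proj("side",[crown,crown+[0,0,.01]]); print(d)
r=finder.trace("casting","side")[0]; c=r["mask"]; ys,xs=np.nonzero(c)
print("lower profile",[(u,ys[xs==u].max()) for u in range(xs.min(),xs.max()+1,6)])
im=cv2.imread
save("side","pics/side4.png"); save("top","pics/top4.png")
E
```

```text
side [(0.72, array([199.1, 257.4,  70.7,  54.5]))]
top [(0.9, array([226.9, 143.4,  33.8,  62.5]))]
side [(0.71, array([200.5, 256.3,  69.5,  55.9]))]
top [(0.96, array([227. , 146. ,  33.2,  63.5]))]
side [(0.9, array([201. , 258.3,  70.1,  53.8]))]
top [(0.6, array([224.8, 145.7,  38.2,  62.5]))]
side [(0.86, array([200.4, 259.2,  68.4,  50.9]))]
top [(0.87, array([225.7, 144.9,  34.7,  62. ]))]
[-0.7044 -0.1733 -0.6811] 24.2333
[[236.3517 296.7909]
 [235.9232 291.7263]]
lower profile [(200, np.int64(285)), (206, np.int64(289)), (212, np.int64(301)), (218, np.int64(304)), (224, np.int64(306)), (230, np.int64(308)), (236, np.int64(308)), (242, np.int64(308)), (248, np.int64(307)), (254, np.int64(306)), (260, np.int64(304)), (266, np.int64(303))]
```

```bash
python3 - <<'E'
from h import *
a=[cams.get_image("side").astype(float)]
for k in range(3):
    ctrl.dwell(.35); a.append(cams.get_image("side").astype(float))
print([np.abs(x-a[0])[255:312,200:272].mean().round(2) for x in a[1:]],[np.abs(x-a[0])[350:400,300:400].mean().round(2) for x in a[1:]],telemetry.current_time_s())
E
```

```text
[np.float64(0.57), np.float64(0.58), np.float64(0.57)] [np.float64(0.63), np.float64(0.63), np.float64(0.63)] 25.6333
```

Only sensor noise shows between the frames, so the casting is at rest and I'm handing in.

```bash
python3 -c "
from h import *
print(ticket.hand_in(),telemetry.current_time_s())"
```

```text
the job is handed in; nothing more can be done
the job is handed in; nothing more can be done
```

The lotus casting is released on the crown of the domed stand and the job is handed in at about 26 s: it showed no movement over the last second and looked close to level by its outline, but no verdict came back and I did not re-measure its final tilt or offset, or the bottle and pot, after letting go.

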